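# Tip a sculpture plinth into the soldering jig and flip the hold-down over it

## Task

Set up the wooden plinth in the soldering jig by pushing only; nothing may be picked up. Tip the standing plinth over towards the end stop so that it lies in the channel with its brass socket facing up, push it along until its end is flush against the stop, and only then flip the hinged hold-down bar over so that its rubber foot rests on the plinth. Leave the other things on the bench where they are.

Things in the scene. Friction and masses are not known exactly. Their poses are not given: they have to be found in the camera images.
- jig: Aluminium jig fixed to the table, mm. Origin on the table; x runs along its channel to the end stop, y to the hinge side. Floor plate x -135..125, y -48..78, top z 8. Rails: inner faces y +-33, tops z 22, x -118..97. Steel end stop x 100..114, y +-40, top z 44. Hinge cheeks x 60..90, y 48..72, top z 78.
- stop_face (a point): point on the face of the end stop that looks along -x of the jig: jig (100, 0, 28) mm, axes as the jig's.
- plinth: Loose wooden plinth, 40 (x) x 46 (y) x 110 (z) mm, 0.11 to 0.22 kg. Origin: centre of its foot, z along its length. Starts standing on end on the channel floor near the open end, roughly square to the channel, so that once tipped over its end is some 20 to 45 mm short of the stop. A flush brass socket plate (22 mm across) is in its -x face, 40 mm above the foot.
- plinth_mid (a point): centre of the plinth.
- plinth_top (a point): centre of the plinth's top end face (110 mm from the foot), the end that comes against the stop; axes as the plinth's.
- holddown (a joint): Angle of the steel hold-down bar about its hinge along the jig's x: 0 = level across the channel, its foot resting on the lying plinth; 1.57 = upright; starts 1.7 to 1.9, leaning outwards to the jig's +y; stops at -0.3 and 2.0. Stays put within about 0.3 rad of upright; pushed over below about 1.1 it sinks by its own weight. Under 2 N at its end moves it.
- bar_hinge (a point): middle of the hold-down's hinge axis, fixed at jig (75, 60, 68) mm.
- bar_end (a point): Tip of the hold-down bar, 96 mm from the hinge axis; its own -y points along the bar away from the hinge. The bar is 14 mm wide and 12 thick; its rubber foot (diameter 18) sits 60 mm from the axis, its sole 20 mm off the bar's middle plane, facing the channel side when the bar is open.
- flux_jar: Bystander, loose, to be left alone: closed amber jar with metal lid, diameter 48, height 48, standing (mm). Origin at the centre of its underside.
- solder_spool: Bystander, loose, to be left alone: grey plastic spool, diameter 56, height 38, standing on its flange (mm). Origin at the centre of its underside.
- gas_torch: Bystander, loose, to be left alone: blue hand torch standing upright, body diameter 52, total height 198 (mm). Origin at the centre of its underside.
- copper_tube: Bystander, loose, to be left alone: copper tube offcut standing on end, outside diameter 35, height 75 (mm). Origin at the centre of its underside.
- pliers: Bystander, loose, to be left alone: pliers with red handles lying flat, about 155 long along x (handles to -x), 14 high (mm). Origin at the centre of its underside.
- offcut: Bystander, loose, to be left alone: short wooden offcut lying flat, 45 x 70 x 40 high (lower than the plinth, no socket) (mm). Origin at the centre of its underside.
- wire_brush: Bystander, loose, to be left alone: hand brush about 200 long lying flat beyond the end stop, across the jig, handle to its own -x (mm). Origin at the centre of its underside.
Things that resemble listed ones, but are neither listed nor needed, are in the scene too. Leave any blue or purple look-alike of the plinth alone.

How it is judged:
On the way, in this order (a step that is already met when the one before it is completed fails the run):
1. the plinth lies in the channel, socket up, with the hold-down still open (angle between plinth's own x axis and vertical above 3 rad and height (world z) of plinth_mid below 0.034 m and y of plinth_top in the frame of stop_face between -0.014 and 0.014 m and value of joint holddown above 1.2 rad), for 0.2 s.
2. the plinth's end is flush against the stop, with the hold-down still open (all of step 1 and x of plinth_top in the frame of stop_face above -0.004 m and angle between the z axis of plinth and the x axis of jig, either way round below 0.06 rad), for 0.1 s.
3. the hold-down is flipped over onto the plinth (value of joint holddown between -0.08 and 0.1 rad), for 0.2 s.
At the end, for the whole second after the job is handed in: The plinth lies flat on the channel floor between the rails, socket up (within 8 degrees), its end within 4 mm of the stop and square to it within 3.4 degrees; the hold-down is down (joint between -0.08 and 0.1) with its foot bearing on the plinth (over 0.1 N); the plinth is at rest (all of step 3 and angle between plinth's own x axis and vertical above 3 rad and height (world z) of plinth_mid below 0.034 m and y of plinth_top in the frame of stop_face between -0.014 and 0.014 m and x of plinth_top in the frame of stop_face above -0.004 m and angle between the z axis of plinth and the x axis of jig, either way round below 0.06 rad and contact force between holddown and plinth above 0.1 N and linear speed of plinth below 0.01 m/s); the robot touches nothing.
It fails at once if the plinth is lifted off the jig (height (world z) of plinth_mid above 0.08 m or (angle between plinth's own x axis and vertical above 2.9 rad and height (world z) of plinth_mid above 0.05 m)).
It fails at once if a bystander is moved more than 30 mm or knocked over (distance of any of flux_jar, solder_spool, gas_torch, copper_tube, pliers, offcut, wire_brush from where it was at the start of the episode above 0.03 m or angle between any of flux_jar, solder_spool, gas_torch, copper_tube's own z axis and vertical above 0.5 rad).
It also fails if it takes over 54 s, if anything falls off the work surface, if the arm or the gripper's body presses on something with over 40 N, if the wrist force passes 120 N, or if a joint passes its speed limit or range.

## Robot

A 7-joint arm with a two-finger parallel gripper is mounted at the origin on the work surface. World frame = base frame: x ahead of the robot, y to its left, z up, the work surface at z = 0. Lengths are in m, angles in rad, forces in N, time in s.
With the tool pointing down it reaches from about 0.425 to 0.95 m from the base axis. Payload 4.7 kg.
Tool frame: the origin (TCP) lies midway between the tips of the shut fingers; the grasp point (between the pads) lies 19 mm behind it; z points along the fingers, x is the direction in which the jaws open and shut, and the axes are right-handed (so a half turn about z gives the same grasp; the last joint's range is limited). The gripper opens to 87 mm and grips with 3 to 60 N. Pads are 19 mm wide; open, the fingers measure 117 mm over their backs; the gripper's body (75 mm by 190 mm) begins 51 mm behind the grasp point.
Start: joints at [-1.16, 0.469, -0.049, 1.532, 0.024, 1.141, -0.082], TCP at [0.287, 0.611, 0.223] pointing down, gripper open.
Joint ranges: [-2.59, 2.59], [-0.33, 1.99], [-1.39, 1.29], [0.1, 2.45], [-1.04, 4.18], [0.21, 1.99], [-2.66, 2.66]. Speed limits (rad/s): [2.57, 2.57, 3.14, 3.14, 3.14, 3.14, 3.14].

## Interface

Orientations are given as a unit quaternion [x, y, z, w].
In Python, from workcell import r gives the robot as it stands. The module is installed in compiled form; this text tells all that it offers.
- The arm moves only by the tool carry_out, never from a script. Its argument "series" is a list that holds one entry, the list of rows, each a list of 4 numbers: the shift along the tool's x, y, z in m, then the turn about the tool's z in degrees. A call has 1 to 8 rows; each row shifts and turns the pose as measured when the row begins, along the tool's axes as they then stand; what a row does not reach is not made up. A row lasts 1/8 s, in which the tool goes at most 62.5 mm and 10.7 degrees, less where a joint would pass 70% of its speed; a pose out of reach is approached as far as the arm can. A call with a gripper value outside its range is refused whole. "fingers" is the closure, from -1 (fully open) to 1 (shut), so that 0 is half open, set as the call begins (left out, the last holds). The fingers move at their own pace and stop on an object; "grip_force" is the grip in N (left out, the last holds). Time passes only in rows, so rows that do not move let the fingers close. It gives the time, the measured TCP pose, the force and the opening at its end, in the units of the state.
- r.sense(): the state, without advancing time (a new reading comes with each control period).
- r.camera(name): name is "side" or "top" or "wrist"; returns (picture, depth): 480x640x3 uint8, red, green, blue; 480x640 float32, m along the optical axis (not along the pixel's ray), 0 where there is no reading.
- r.camera_params(name): a dict with "camera_matrix" (3x3 intrinsics, pixels), "cam_to_world" (4x4, takes a point from camera to world coordinates). Camera axes: x right, y up, looking along -z (the intrinsics and any distortion apply to the point x, -y, -z); pixel columns grow to the right and rows downward; lengths in m; the calibration is good to about 2 mm. A picture is of the moment at which its call begins: read the wrist's pose just before it. camera_params takes no time and is no camera call; for the wrist camera it gives the pose at the moment of the call.
- r.hand_in(): hands the job in, once; it reports no verdict.
The state is a dict: "t": time; "joint_pos": joint angles; "qd": joint speeds; "tau": joint torques, N m; "tool_pos": TCP position; "tool_rot": TCP orientation; "wrist_force": force on the tool from outside, world axes, zero at the start; "moment": the same for the moment, N m; "finger_gap": finger opening in m.
Only numpy, scipy, OpenCV 4.12 (cv2) and the standard library are available. Lean on these libraries where they do the work, as an engineer would, in place of code of your own. Each camera call takes 0.05 s, during which the arm holds its last target.

## Working session

There is one attempt and no reset: what is moved stays moved. The work goes in short steps, Python scripts to look and compute and a tool call to move; the robot and the scene stay as the last step left them, time stands still between calls to the robot, and variables do not carry over. Pictures are saved under pics/ and viewed, and the job is handed in when it is done.

Besides the shell and the picture viewer there is one more tool, called after "Emit:" as name([rows], argument=value, ...), one row to a line, values as JSON. carry_out: Moves the arm, as the interface text tells. Its arguments: {"type":"object","properties":{"series":{"type":"array"},"fingers":{"type":"number"},"grip_force":{"type":"number"}},"required":["series"]}

```bash
mkdir -p pics
python3 - <<'E'
from workcell import r
import cv2,numpy as np
print(r.sense())
for n in ["side","top"]:
    p,d=r.camera(n); cv2.imwrite(f"pics/{n}0.png",p[:,:,::-1]); np.save(f"{n}0_d.npy",d); np.save(f"{n}0_p.npy",p)
    c=r.camera_params(n); print(n,c); np.savez(f"{n}_c.npz",**{k:np.array(v) for k,v in c.items()})
E
```

```text
{'t': 0.0, 'joint_pos': array([-1.15987548,  0.46946121, -0.04860538,  1.53369598,  0.02412525,
        1.14100149, -0.08229909]), 'qd': array([-1.95245144e-03, -1.09362452e-03,  4.88474389e-04,  9.28323836e-04,
        6.08386550e-05,  1.52043002e-04, -1.85585213e-03]), 'tau': array([-4.40659477e-06, -5.07965577e+01, -8.09798716e-02, -2.36155200e+01,
       -6.14592363e-02,  3.79610946e-02,  1.77085631e-04]), 'tool_pos': array([0.28713435, 0.61021599, 0.22148529]), 'tool_rot': array([ 8.44312893e-01,  5.35849568e-01, -8.10287270e-04,  5.68240704e-04]), 'wrist_force': array([-0.69743329,  0.13504185,  0.54313901]), 'moment': array([-0.04886284,  0.01416183, -0.01838507]), 'finger_gap': 0.0868658644146026}
side {'camera_matrix': array([[512.3798559 ,   0.        , 318.2386558 ],
       [  0.        , 512.3798559 , 243.35216488],
       [  0.        ,   0.        ,   1.        ]]), 'cam_to_world': array([[ 0.98074997,  0.12722274, -0.14813466,  0.38135873],
       [-0.19355262,  0.53304743, -0.82364909, -0.8241102 ],
       [-0.02582409,  0.83646567,  0.54741054,  0.70006653],
       [ 0.        ,  0.        ,  0.        ,  1.        ]])}
top {'camera_matrix': array([[547.29621126,   0.        , 329.66571454],
       [  0.        , 547.29621126, 246.71349721],
       [  0.        ,   0.        ,   1.        ]]), 'cam_to_world': array([[-0.0237195 ,  0.99700374, -0.07362698,  0.50064836],
       [-0.99940806, -0.02181205,  0.02660393,  0.0957125 ],
       [ 0.02491826,  0.07421443,  0.99693094,  1.16205929],
       [ 0.        ,  0.        ,  0.        ,  1.        ]])}
```

View pics/side0.png

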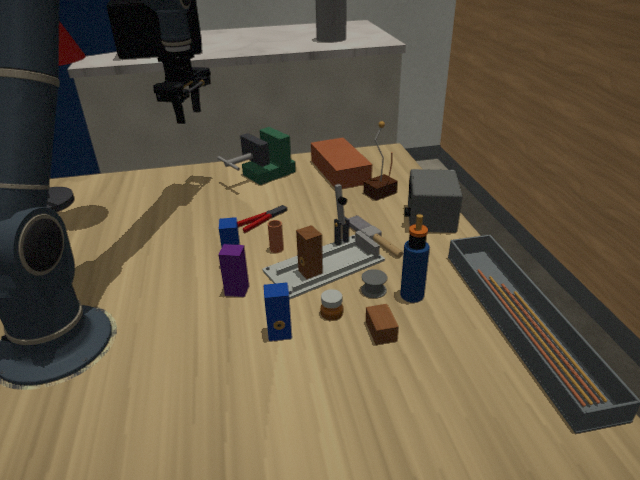

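View pics/top0.png

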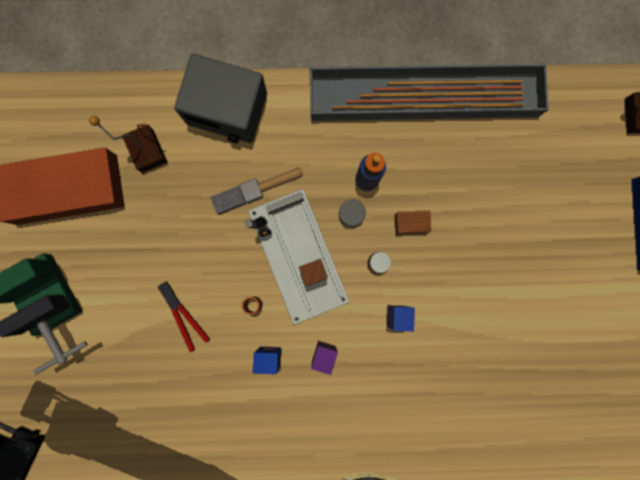

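The side view shows the plinth at (310,253). The things that could be mistaken for it are the blue blocks at (278,312) and (229,232), the purple block at (234,270) and the offcut at (382,323). In the top view, the plinth is at (313,272), in the jig.

```bash
cat > h.py <<'E'
import numpy as np,cv2
def cam(n):
    c=np.load(f"{n}_c.npz"); return c['camera_matrix'],c['cam_to_world']
def cloud(d,K,T):
    v,u=np.mgrid[0:480,0:640]
    P=np.stack([(u-K[0,2])/K[0,0]*d,-(v-K[1,2])/K[1,1]*d,-d,np.ones_like(d)],-1)
    return (P@T.T)[...,:3]
def proj(X,K,T):
    p=(np.c_[X,np.ones(len(X))]@np.linalg.inv(T).T)[:,:3]
    return np.c_[K[0,0]*p[:,0]/-p[:,2]+K[0,2], -K[1,1]*p[:,1]/-p[:,2]+K[1,2]]
def ray(u,v,z,K,T):
    d=T[:3,:3]@np.array([(u-K[0,2])/K[0,0],-(v-K[1,2])/K[1,1],-1]); o=T[:3,3]
    return o+d*(z-o[2])/d[2]
E
python3 - <<'E'
from h import *
p=np.load('top0_p.npy'); cv2.imwrite('pics/topc.png',cv2.resize(p[180:330,220:380],None,fx=5,fy=4,interpolation=cv2.INTER_CUBIC)[:,:800,::-1])
p=np.load('side0_p.npy'); cv2.imwrite('pics/sidec.png',cv2.resize(p[170:320,240:400],None,fx=5,fy=4,interpolation=cv2.INTER_CUBIC)[:,:800,::-1])
E
```

```text
(no output)
```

View pics/topc.png

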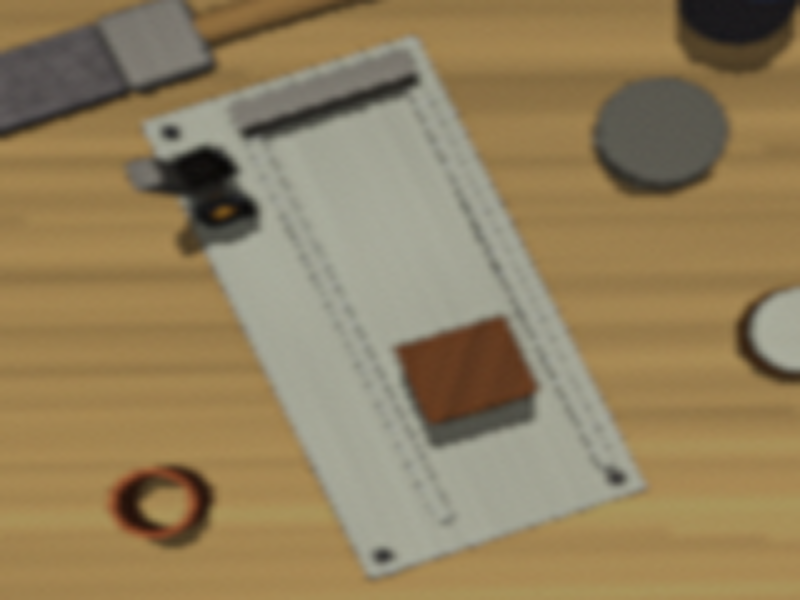

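View pics/sidec.png

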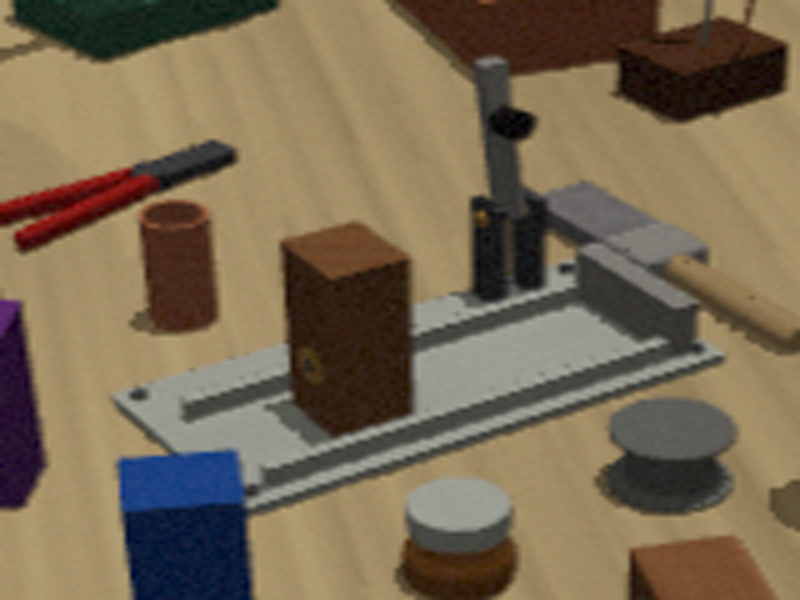

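The crops confirm the choice: the brown plinth stands in the channel with its socket facing the open end. Next I fit the jig and plinth poses from the corner pixels.

```bash
cat > fit.py <<'E'
from h import *
from scipy.optimize import least_squares
K,T=cam('top')
def px(l): return np.array([[220+(u+.5)/5-.5,180+(v+.5)/4-.5] for u,v in l])
def world(loc,q,z=0):
    c,s=np.cos(q[2]),np.sin(q[2]); return np.c_[q[0]+c*loc[:,0]-s*loc[:,1], q[1]+s*loc[:,0]+c*loc[:,1], loc[:,2]]
def fit(loc,obs,q0): 
    f=lambda q:(proj(world(loc,q),K,T)-obs).ravel()
    s=least_squares(f,q0); return s.x,np.abs(s.fun).max()
jl=np.array([[125,78,8],[125,-48,8],[-135,-48,8],[-135,78,8]])/1e3
jo=px([(143,122),(418,37),(645,488),(370,578)])
q,e=fit(jl,jo,[.5,.1,.3]); print('jig',q,e)
pl=np.array([[20,23,118],[20,-23,118],[-20,-23,118],[-20,23,118]])/1e3
po=px([(397,347),(503,317),(537,390),(432,422)])
w,e=fit(pl,po,[.5,.1,.3]); print('plinth',w,e)
c,s=np.cos(q[2]),np.sin(q[2]); d=w[:2]-q[:2]
print('plinth in jig',c*d[0]+s*d[1],-s*d[0]+c*d[1],np.degrees(w[2]-q[2]))
np.save('jig.npy',q)
E
python3 fit.py
python3 - <<'E'
from h import *
P=cloud(np.load('top0_d.npy'),*cam('top')); q=np.load('jig.npy')
c,s=np.cos(q[2]),np.sin(q[2])
L=P.copy(); L[...,:2]-=q[:2]; J=np.stack([c*L[...,0]+s*L[...,1],-s*L[...,0]+c*L[...,1],P[...,2]],-1)
def med(x0,x1,y0,y1,z0,z1):
    m=(J[...,0]>x0)&(J[...,0]<x1)&(J[...,1]>y0)&(J[...,1]<y1)&(J[...,2]>z0)&(J[...,2]<z1); A=J[m]; print(len(A),np.median(A,0).round(4),A.min(0).round(3),A.max(0).round(3))
med(-.1,.05,-.03,.03,.09,.14); med(.05,.1,.03,.12,.08,.2); med(.098,.118,-.04,.04,.03,.06); med(0,.09,-.03,.03,-.02,.03)
# tall things near
for name,(u,v) in dict(jar=(380,262),spool=(352,213),torch=(375,160),tube=(253,306),offcut=(413,222),plier=(170,295)).items(): print(name,J[v,u].round(3),P[v,u].round(3))
P=cloud(np.load('side0_d.npy'),*cam('side'))
L=P.copy(); L[...,:2]-=q[:2]; J=np.stack([c*L[...,0]+s*L[...,1],-s*L[...,0]+c*L[...,1],P[...,2]],-1)
med(-.1,.05,-.04,.04,.1,.14);med(.05,.1,.03,.12,.085,.2);med(.09,.118,-.04,.04,.03,.06)
E
```

```text
jig [0.57814241 0.11920725 0.35963916] 0.6800369524241319
plinth [0.53041895 0.10063772 0.3318241 ] 1.0321860612930323
plinth in jig -0.05120558645984378 -0.0005858955264211214 -1.5936858575244013
504 [-0.0507 -0.      0.1173] [-0.071 -0.023  0.112] [-0.03   0.023  0.123]
187 [0.0728 0.0656 0.1377] [0.067 0.05  0.081] [0.085 0.082 0.167]
293 [0.1069 0.001  0.0428] [ 0.1   -0.039  0.03 ] [0.115 0.04  0.049]
1199 [0.0449 0.0001 0.0072] [ 0.   -0.03 -0.  ] [0.09  0.03  0.014]
jar [-0.082 -0.135  0.047] [ 0.549 -0.036  0.047]
spool [ 0.034 -0.121  0.038] [0.653 0.018 0.038]
torch [ 0.091 -0.178  0.198] [ 0.726 -0.015  0.198]
tube [-0.067  0.143 -0.003] [ 0.465  0.229 -0.003]
offcut [-0.031 -0.231  0.042] [ 0.631 -0.108  0.042]
plier [0.018 0.292 0.014] [0.492 0.399 0.014]
383 [-0.0587 -0.0083  0.1167] [-0.076 -0.025  0.1  ] [-0.033  0.025  0.121]
257 [0.069  0.0655 0.1309] [0.063 0.046 0.085] [0.082 0.082 0.166]
219 [ 0.0996 -0.0034  0.0423] [ 0.094 -0.039  0.03 ] [0.112 0.04  0.048]
```

```bash
cat >> h.py <<'E'
from scipy.spatial.transform import Rotation as R
def st(r):
    s=r.sense(); q=np.load('jig.npy'); Rm=R.from_quat(s['tool_rot']).as_matrix(); Rj=R.from_euler('z',q[2]).as_matrix()
    p=Rj.T@(s['tool_pos']-[q[0],q[1],0]); yaw=np.degrees(np.arctan2(Rm[1,0],Rm[0,0])-q[2])
    print('t',round(s['t'],2),'jig mm',(p*1e3).round(1),'toolx yaw rel jig',round(yaw,1),'tilt',round(Rm[2,2],4),'F',(Rj.T@s['wrist_force']).round(2),'gap',round(s['finger_gap'],4))
    return p,Rm.T@Rj,s
def to(r,x,y,z):
    p,M,s=st(r); print('tool delta mm',(M@(np.array([x,y,z])-p*1e3)).round(1))
E
python3 -c "
from h import *;from workcell import r
to(r,-110,0,220)"
```

```text
t 0.1 jig mm [-99.5 562.1 221.6] toolx yaw rel jig 44.2 tilt -1.0 F [ 0.29 -0.69 -0.45] gap 0.0868
tool delta mm [-399.3  395.7    2.3]
```

Emit:
carry_out([
  [[0,0,0,-9.2],[0,0,0,-9.2],[0,0,0,-9.2],[0,0,0,-9.2],[0,0,0,-9.2],[-0.05,0,0,0],[-0.05,0,0,0],[-0.05,0,0,0]],
], fingers=1)

```text
t: 1.1
tool_pos: [0.3415, 0.4694, 0.2165]
tool_rot: [0.553, 0.833, -0.005, -0.0]
wrist_force: [1.1, 0.6, 0.7]
finger_gap: 0.0152
```

```bash
python3 -c "
from h import *;from workcell import r
to(r,-110,0,200)"
```

```text
t 1.1 jig mm [-98.3 411.1 216.5] toolx yaw rel jig 92.2 tilt -0.9999 F [1.24 0.19 0.67] gap 0.0152
tool delta mm [-410.2  -27.5   18.8]
```

Emit:
carry_out([
  [[-0.055,-0.004,0,1],[-0.055,-0.004,0,1],[-0.055,-0.004,0,0],[-0.055,-0.004,0,0],[-0.055,-0.004,0,0],[-0.055,-0.004,0,0],[-0.05,0,0,0],[0,0,0,0]],
])

```text
t: 2.1
tool_pos: [0.459, 0.0883, 0.2173]
tool_rot: [0.572, 0.821, -0.007, 0.0]
wrist_force: [0.4, 1.1, -0.6]
finger_gap: 0.0004
```

```bash
python3 -c "
from h import *;from workcell import r
to(r,-105,0,95)"
```

```text
t 2.1 jig mm [-122.4   13.   217.3] toolx yaw rel jig 89.7 tilt -0.9999 F [ 0.78  0.89 -0.56] gap 0.0004
tool delta mm [-11.9  18.8 122.2]
```

Emit:
carry_out([
  [[-0.006,0.005,0.04,0],[-0.006,0.002,0.04,0],[0,0,0.03,0],[0,0,0.012,0],[0,0,0,0]],
])

```text
t: 2.72
tool_pos: [0.4691, 0.0819, 0.0926]
tool_rot: [0.57, 0.822, -0.005, -0.0]
wrist_force: [1.0, -0.7, -0.4]
finger_gap: 0.0006
```

```bash
python3 -c "
from h import *;from workcell import r
import cv2
to(r,-90,0,97)
p,d=r.camera('side'); cv2.imwrite('pics/s1.png',cv2.resize(p[150:330,220:440],None,fx=3.6,fy=3.3)[:,:,::-1])"
```

```text
t 2.73 jig mm [-115.2    3.5   92.6] toolx yaw rel jig 89.9 tilt -0.9999 F [ 0.65 -1.02 -0.42] gap 0.0006
tool delta mm [-3.4 25.1 -4.6]
```

View pics/s1.png

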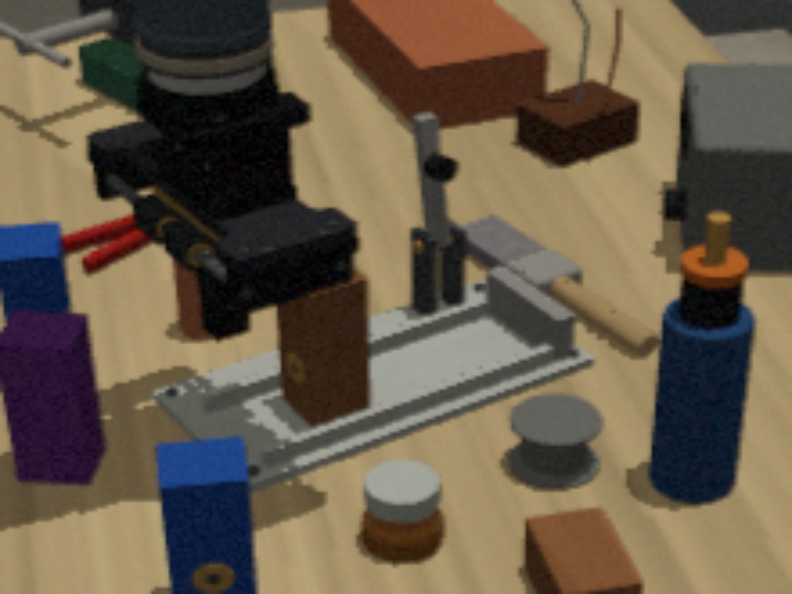

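The fingers are behind the plinth, near (225,320) in the crop, and the body clears it. Starting the push.

Emit:
carry_out([
  [[-0.003,0.015,-0.003,0],[0,0.012,0,0],[0,0.01,0,0],[0,0.01,0,0],[0,0.01,0,0]],
])

```text
t: 3.4
tool_pos: [0.5304, 0.1015, 0.0996]
tool_rot: [0.57, 0.822, -0.002, 0.003]
wrist_force: [0.3, 0.4, -1.2]
finger_gap: 0.0006
```

```bash
python3 -c "
from h import *;from workcell import r
import cv2
to(r,-90,0,97)
p,d=r.camera('side'); cv2.imwrite('pics/s2.png',cv2.resize(p[150:330,220:440],None,fx=3.6,fy=3.3)[:,:,::-1])"
```

```text
t 3.4 jig mm [-51.    0.2  99.6] toolx yaw rel jig 89.9 tilt -1.0 F [ 0.41  0.25 -1.23] gap 0.0006
tool delta mm [ -0.2 -39.    2.6]
```

View pics/s2.png

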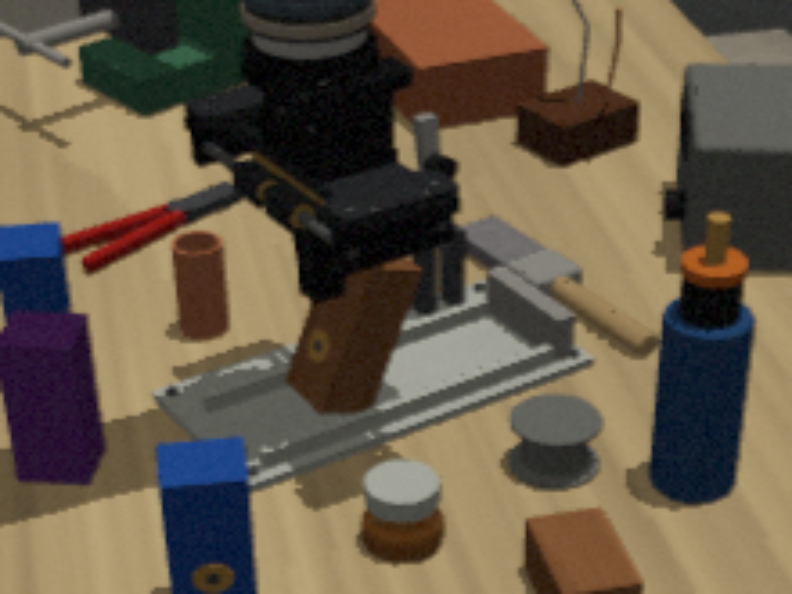

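The plinth is tipping cleanly, at roughly 17°. I'll continue slowly.

Emit:
carry_out([
  [[0,0.006,0,0],[0,0.005,0,0],[0,0.005,0,0],[0,0,0,0],[0,0,0,0],[0,0,0,0]],
])

```text
t: 4.2
tool_pos: [0.5472, 0.1079, 0.0993]
tool_rot: [0.57, 0.822, -0.002, 0.003]
wrist_force: [-0.2, 0.4, -0.1]
finger_gap: 0.0003
```

```bash
python3 -c "
from h import *;from workcell import r
import cv2
to(r,-90,0,97)
p,d=r.camera('side'); cv2.imwrite('pics/s3.png',cv2.resize(p[150:330,220:440],None,fx=3.6,fy=3.3)[:,:,::-1])"
```

```text
t 4.2 jig mm [-33.    0.3  99.3] toolx yaw rel jig 89.9 tilt -1.0 F [-0.06  0.41 -0.12] gap 0.0003
tool delta mm [ -0.3 -57.    2.3]
```

View pics/s3.png

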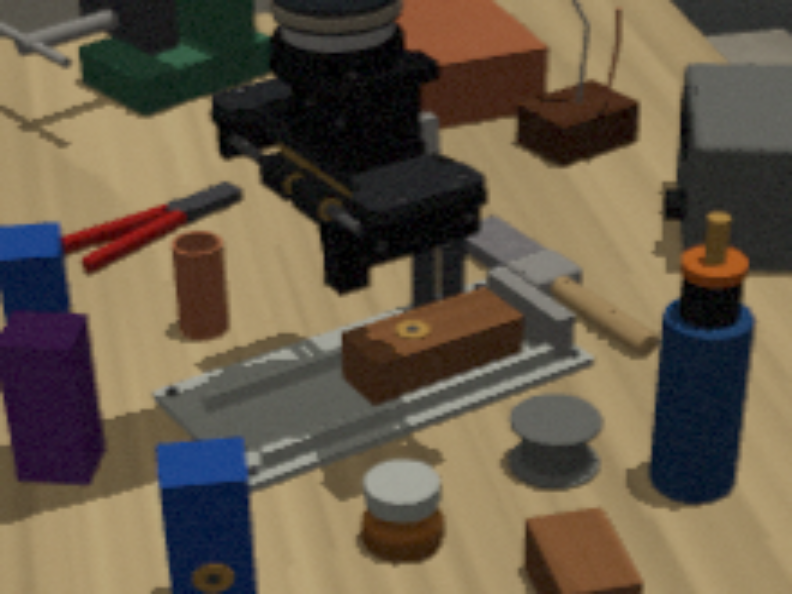

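The plinth lies in the channel with the socket up at crop pixel (413,328), short of the stop. Next I back off, go down behind its foot and push it along.

Emit:
carry_out([
  [[0,-0.02,0,0],[0,-0.02,0,0],[0,-0.005,0.025,0],[0,0,0.03,0],[0,0,0.015,0],[0,0,0,0]],
])

```text
t: 5.0
tool_pos: [0.5049, 0.0913, 0.0289]
tool_rot: [0.57, 0.822, -0.0, 0.004]
wrist_force: [-0.1, -0.8, 0.0]
finger_gap: 0.0001
```

```bash
cat > meas.py <<'E'
from h import *;from workcell import r
import sys
def run(nm):
    q=np.load('jig.npy'); c,s=np.cos(q[2]),np.sin(q[2])
    p,d=r.camera('side'); cv2.imwrite(f'pics/{nm}.png',cv2.resize(p[150:330,220:440],None,fx=3.6,fy=3.3)[:,:,::-1])
    P=cloud(d,*cam('side')); L=P.copy(); L[...,:2]-=q[:2]; J=np.stack([c*L[...,0]+s*L[...,1],-s*L[...,0]+c*L[...,1],P[...,2]],-1)*1e3
    hsv=cv2.cvtColor(p,cv2.COLOR_RGB2HSV); br=(p[...,0].astype(int)>p[...,2]*1.6)
    m=br&(abs(J[...,1])<45)&(J[...,0]>-100)&(J[...,0]<115)&(J[...,2]>40)&(J[...,2]<56)
    m=cv2.erode(m.astype(np.uint8),np.ones((2,2)))>0; A=J[m]
    print('top face n',len(A),'x 1..99%',np.percentile(A[:,0],[1,50,99]).round(1),'y',np.percentile(A[:,1],[1,50,99]).round(1),'z',np.median(A[:,2]).round(1))
    rect=cv2.minAreaRect(A[:,:2].astype(np.float32)); print(rect)
st(r); run(sys.argv[1])
E
python3 meas.py s4
```

```text
t 5.0 jig mm [-78.4  -0.3  28.9] toolx yaw rel jig 89.9 tilt -1.0 F [-0.4  -0.69  0.02] gap 0.0001
top face n 354 x 1..99% [-22.9  43.2  77.6] y [-27.  -14.1  15.6] z 47.6
((25.41880226135254, -5.795049667358398), (107.4039077758789, 45.553245544433594), 0.18565988540649414)
```

View pics/s4.png

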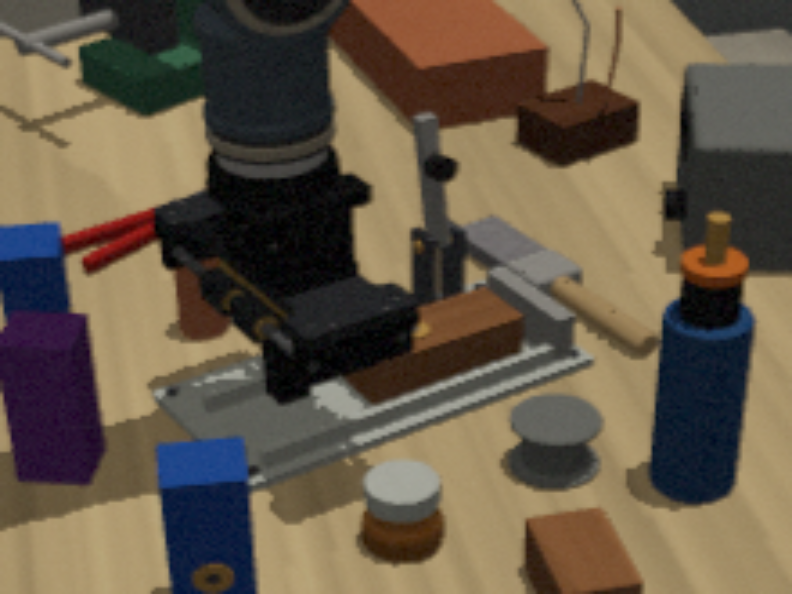

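The plinth sits square with its foot end near x = -30 mm, so I expect contact at a TCP x of about -40.

Emit:
carry_out([
  [[0,0.018,0,0],[0,0.014,0,0],[0,0.006,0,0],[0,0.006,0,0],[0,0.006,0,0]],
])

```text
t: 5.68
tool_pos: [0.5541, 0.1092, 0.0324]
tool_rot: [0.57, 0.822, 0.0, 0.005]
wrist_force: [-2.3, -0.0, 1.2]
finger_gap: 0.0004
```

```bash
python3 meas.py s5
```

```text
t 5.67 jig mm [-26.1  -0.9  32.4] toolx yaw rel jig 89.9 tilt -1.0 F [-2.17  0.77  1.18] gap 0.0004
top face n 175 x 1..99% [-15.5  65.1  89.3] y [-26.2 -21.6   6.7] z 46.0
((41.083492279052734, -21.24340057373047), (110.60413360595703, 35.281944274902344), 17.308338165283203)
```

Emit:
carry_out([
  [[0,0.004,0.002,0],[0,0.003,0,0],[0,0.003,0,0]],
])

```text
t: 6.1
tool_pos: [0.5583, 0.1107, 0.0293]
tool_rot: [0.57, 0.821, -0.005, 0.0]
wrist_force: [-7.5, -2.6, 6.9]
finger_gap: 0.0003
```

```bash
python3 meas.py s6
```

```text
t 6.1 jig mm [-21.5  -1.   29.3] toolx yaw rel jig 89.8 tilt -1.0 F [-7.91  0.18  6.87] gap 0.0003
top face n 127 x 1..99% [-9.1 76.4 94.8] y [-26.2 -21.8   5.3] z 46.3
((45.86918640136719, -21.505382537841797), (107.66233825683594, 30.820810317993164), 16.681142807006836)
```

Emit:
carry_out([
  [[0,0.003,0.0,0],[0,0.003,0,0],[0,0,0,0]],
])

```text
t: 6.52
tool_pos: [0.5579, 0.1105, 0.0281]
tool_rot: [0.571, 0.821, -0.011, -0.004]
wrist_force: [-0.2, 0.0, -0.0]
finger_gap: 0.0003
```

```bash
python3 meas.py s7
```

```text
t 6.53 jig mm [-22.   -1.   28.1] toolx yaw rel jig 89.8 tilt -0.9997 F [-0.16  0.07 -0.02] gap 0.0003
top face n 87 x 1..99% [-6.7 79.4 95.4] y [-25.5 -21.1   4.7] z 46.1
((46.952491760253906, -22.7373046875), (106.67098236083984, 29.50812339782715), 16.93527603149414)
```

View pics/s7.png

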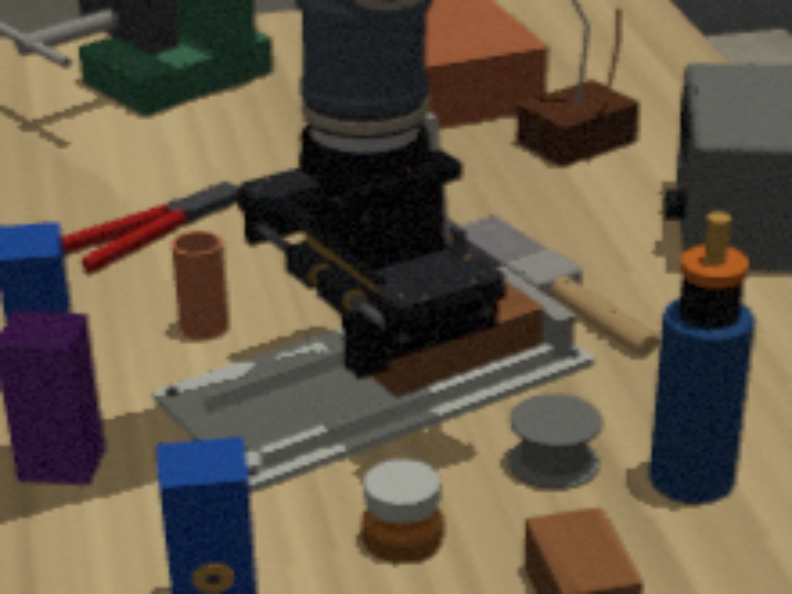

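The push stalled at 8 N and then relaxed. I'll back off, go up, and check that the end is flush.

Emit:
carry_out([
  [[0,-0.03,0,0],[0,-0.04,-0.02,0],[0,-0.04,-0.05,0],[0,-0.02,-0.06,0],[0,0,-0.05,0],[0,0,-0.02,0]],
])

```text
t: 7.32
tool_pos: [0.4411, 0.0686, 0.2347]
tool_rot: [0.57, 0.821, -0.005, 0.0]
wrist_force: [0.0, -0.0, 0.4]
finger_gap: 0.0006
```

```bash
python3 meas.py s8
python3 - <<'E'
from h import *;from workcell import r
p,d=r.camera('top'); cv2.imwrite('pics/t8.png',cv2.resize(p[180:330,220:380],None,fx=5,fy=4,interpolation=cv2.INTER_CUBIC)[:,:,::-1])
q=np.load('jig.npy'); c,s=np.cos(q[2]),np.sin(q[2])
K,T=cam('top');P=cloud(d,K,T); L=P.copy(); L[...,:2]-=q[:2]; J=np.stack([c*L[...,0]+s*L[...,1],-s*L[...,0]+c*L[...,1],P[...,2]],-1)*1e3
m=(p[...,0]>p[...,2]*1.6)&(J[...,2]>42)&(J[...,2]<56)&(abs(J[...,1])<40)&(J[...,0]<112)&(J[...,0]>-60)
print(m.sum(),cv2.minAreaRect(J[m][:,:2].astype(np.float32)), J[m].min(0),J[m].max(0))
E
```

```text
t 7.33 jig mm [-146.1    0.8  234.7] toolx yaw rel jig 89.9 tilt -0.9999 F [ 0.02 -0.06  0.42] gap 0.0006
top face n 542 x 1..99% [-12.5  37.7  92. ] y [-25.   -8.3  16.8] z 47.7
((39.84362030029297, -4.409479141235352), (44.31319046020508, 110.67802429199219), 89.84346771240234)
1119 ((44.99381637573242, -1.6970844268798828), (108.86524200439453, 45.345458984375), 0.23854467272758484) [ -9.51395629 -24.17425588  42.20221217] [99.39496016 21.18035443 54.67988258]
```

View pics/s8.png

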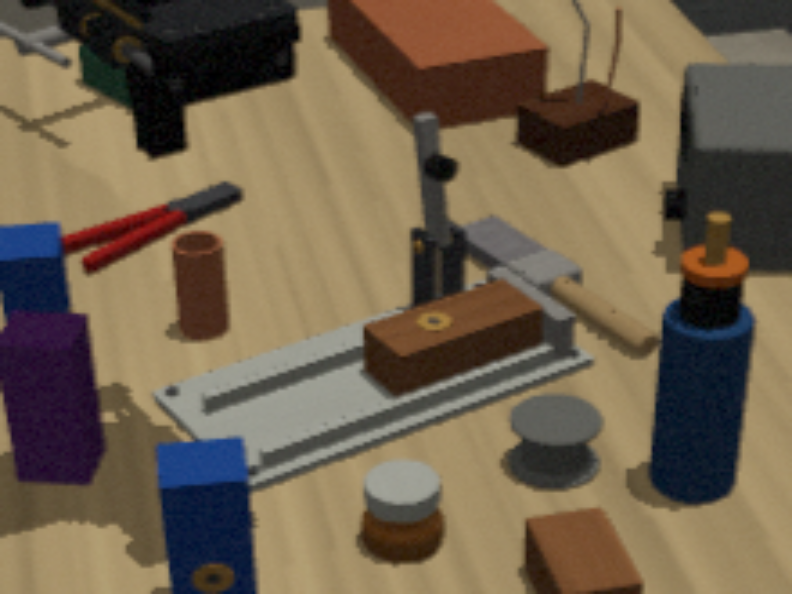

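View pics/t8.png

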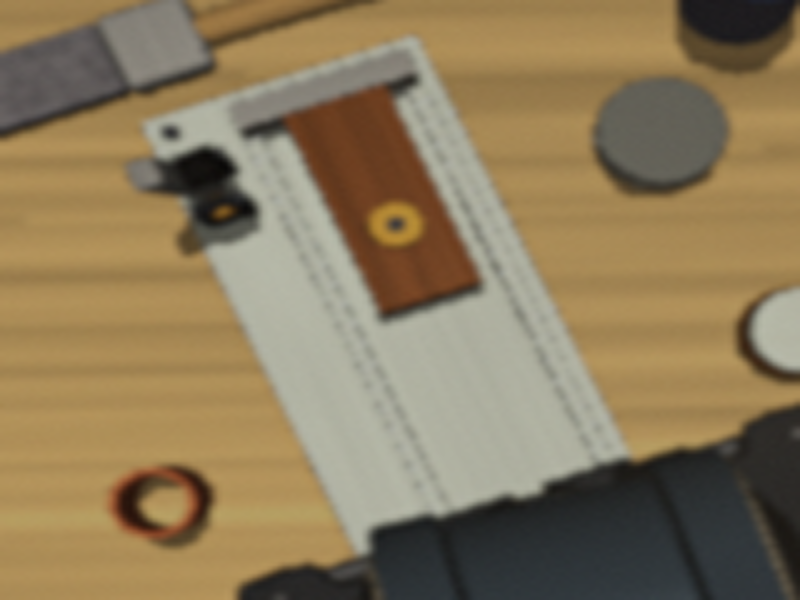

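Top view: the plinth end touches the stop at (290–390, 90–115), square, with x max 99.4 mm. The bar is still open at (145,170). Next I go to its outer side.

Emit:
carry_out([
  [[0.045,0.04,-0.005,0],[0.045,0.045,0,0],[0.045,0.045,0,0],[0.015,0.045,0,0],[0,0.045,0,0],[0,0.03,0,0],[0,0,0,0]],
])

```text
t: 8.3
tool_pos: [0.6277, 0.3018, 0.2244]
tool_rot: [0.571, 0.821, -0.007, -0.002]
wrist_force: [-0.1, 0.5, 0.2]
finger_gap: 0.0008
```

```bash
python3 -c "
from h import *;from workcell import r
to(r,75,135,125)"
```

```text
t 8.3 jig mm [110.6 153.4 224.4] toolx yaw rel jig 89.8 tilt -0.9999 F [0.04 0.52 0.16] gap 0.0008
tool delta mm [-18.1 -34.3 100. ]
```

Emit:
carry_out([
  [[-0.015,-0.03,0,0],[0,-0.005,0.03,0],[0,0,0.03,0],[0,0,0.025,0],[0,0,0,0]],
])

```text
t: 8.93
tool_pos: [0.5934, 0.2722, 0.1321]
tool_rot: [0.57, 0.821, -0.01, -0.004]
wrist_force: [0.3, 0.0, -0.1]
finger_gap: 0.0009
```

```bash
python3 -c "
from h import *;from workcell import r
to(r,75,110,130)"; python3 meas.py s9
```

```text
t 8.93 jig mm [ 68.2 137.8 132.1] toolx yaw rel jig 89.8 tilt -0.9998 F [ 0.27 -0.06 -0.05] gap 0.0009
tool delta mm [-27.8   7.    2.1]
t 8.93 jig mm [ 68.2 137.8 132.1] toolx yaw rel jig 89.8 tilt -0.9998 F [ 0.27 -0.06 -0.05] gap 0.0009
top face n 553 x 1..99% [-12.6  38.5  92.6] y [-24.7  -7.8  17.9] z 47.7
((40.996826171875, -2.4526309967041016), (45.44662857055664, 109.51351165771484), 89.48279571533203)
```

View pics/s9.png

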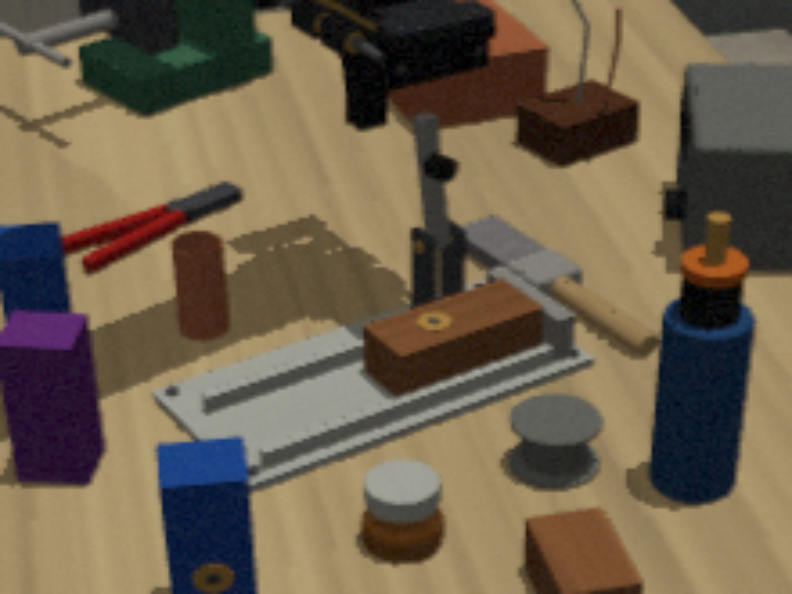

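The fingers are on the bar's outer side. Pushing towards -y.

Emit:
carry_out([
  [[-0.02,0.006,0.002,0],[-0.015,0,0,0],[-0.012,0,0,0],[-0.01,0,0,0],[-0.01,0,0,0],[-0.01,0,0,0]],
])

```text
t: 9.72
tool_pos: [0.6313, 0.1981, 0.1358]
tool_rot: [0.571, 0.821, -0.005, -0.001]
wrist_force: [0.8, -0.3, 0.4]
finger_gap: 0.0004
```

```bash
python3 meas.py s10
```

```text
t 9.72 jig mm [ 77.5  55.2 135.8] toolx yaw rel jig 89.8 tilt -0.9999 F [ 0.64 -0.56  0.39] gap 0.0004
top face n 559 x 1..99% [-12.5  36.7  93. ] y [-25.2  -8.   16.8] z 47.9
((40.89503479003906, -5.491172790527344), (46.783145904541016, 108.7859878540039), 89.87480163574219)
```

View pics/s10.png

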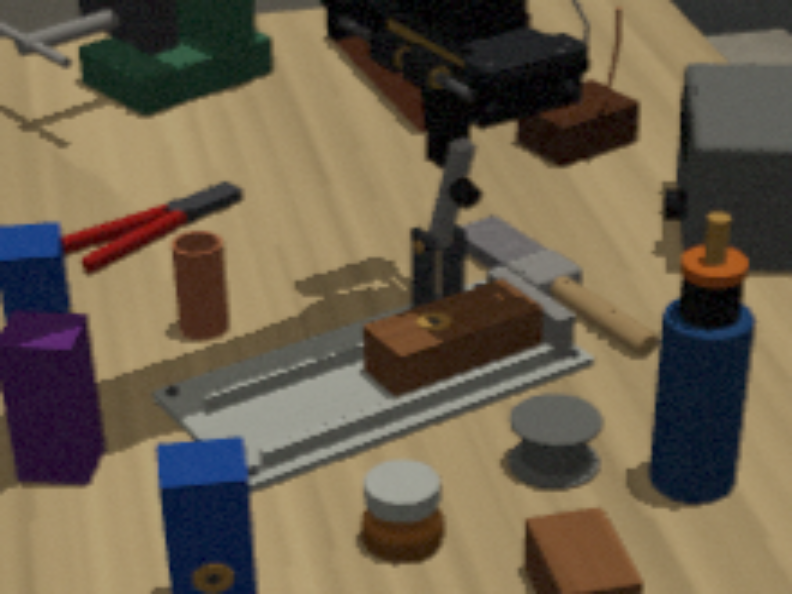

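The bar is turning over, with its tip at crop pixel (458,150). I'll continue with a slightly lower tool.

Emit:
carry_out([
  [[-0.008,0,0.006,0],[-0.008,0,0.004,0],[-0.007,0,0.002,0],[0,0,0,0],[0,0,0,0],[0,0,0,0]],
])

```text
t: 10.52
tool_pos: [0.64, 0.1733, 0.1225]
tool_rot: [0.571, 0.821, -0.006, -0.001]
wrist_force: [-1.0, 0.5, -0.7]
finger_gap: 0.0009
```

```bash
python3 meas.py s11
```

```text
t 10.53 jig mm [ 77.   28.8 122.5] toolx yaw rel jig 89.7 tilt -0.9999 F [-0.82  0.8  -0.69] gap 0.0009
top face n 461 x 1..99% [-12.9  30.9  90.3] y [-25.5 -10.6  16.8] z 47.6
((39.0741081237793, -4.273782730102539), (43.66889953613281, 106.59609985351562), 89.85348510742188)
```

View pics/s11.png

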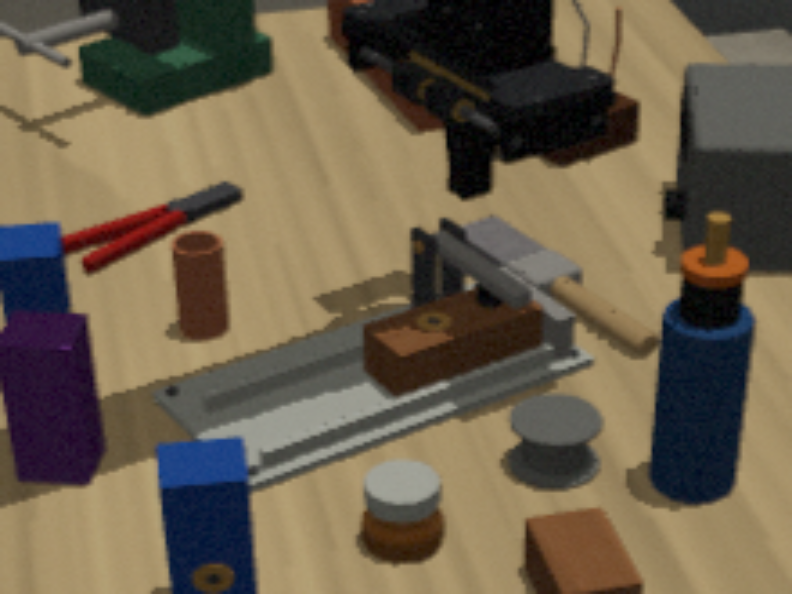

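The bar has dropped and its foot is on the plinth at (490,297). I'll withdraw upwards and check.

Emit:
carry_out([
  [[0,0,-0.04,0],[0,0,-0.05,0],[0.03,-0.05,-0.03,0],[0.03,-0.06,0,0],[0.03,-0.06,0,0],[0.03,-0.05,0,0],[0,0,0,0],[0,0,0,0]],
])

```text
t: 11.58
tool_pos: [0.396, 0.2127, 0.2474]
tool_rot: [0.569, 0.822, -0.003, 0.0]
wrist_force: [-0.3, -0.2, 0.8]
finger_gap: 0.0003
```

```bash
python3 meas.py s12
python3 - <<'E'
from h import *;from workcell import r
p,d=r.camera('top'); cv2.imwrite('pics/t12.png',cv2.resize(p[180:330,220:380],None,fx=5,fy=4,interpolation=cv2.INTER_CUBIC)[:,:,::-1])
q=np.load('jig.npy'); c,s=np.cos(q[2]),np.sin(q[2])
K,T=cam('top');P=cloud(d,K,T); L=P.copy(); L[...,:2]-=q[:2]; J=np.stack([c*L[...,0]+s*L[...,1],-s*L[...,0]+c*L[...,1],P[...,2]],-1)*1e3
m=(p[...,0]>p[...,2]*1.6)&(J[...,2]>42)&(J[...,2]<56)&(abs(J[...,1])<40)&(J[...,0]<112)&(J[...,0]>-60)
print(m.sum(),cv2.minAreaRect(J[m][:,:2].astype(np.float32)), J[m].min(0),J[m].max(0))
for K,T,d in [(K,T,d),(*cam('side'),r.camera('side')[1])]:
    P=cloud(d,K,T);L=P.copy(); L[...,:2]-=q[:2]; J=np.stack([c*L[...,0]+s*L[...,1],-s*L[...,0]+c*L[...,1],P[...,2]],-1)*1e3
    b=(abs(J[...,0]-75)<6)&(J[...,1]>-40)&(J[...,1]<45)&(J[...,2]>58)&(J[...,2]<130)
    A=J[b]; f=np.polyfit(A[:,1],A[:,2],1); print('bar',b.sum(),'angle',-np.arctan(f[0]),'top z at hinge',np.polyval(f,60),A.min(0),A.max(0))
E
```

```text
t 11.57 jig mm [-137.6  151.7  247.4] toolx yaw rel jig 90.0 tilt -1.0 F [-0.37 -0.08  0.79] gap 0.0003
top face n 470 x 1..99% [-12.6  29.6  91.5] y [-25.2 -10.7  16.9] z 47.6
((40.77596664428711, -2.3150672912597656), (109.77758026123047, 46.68060302734375), 0.08575315773487091)
938 ((45.27574157714844, -1.2366161346435547), (45.32375717163086, 109.127197265625), 89.69889831542969) [ -9.39354829 -24.14347241  42.11192814] [99.87798845 21.1833825  53.6592226 ]
bar 250 angle -0.0068145101213829265 top z at hinge 73.1648057178323 [ 69.00081462 -34.51378315  60.20284503] [80.990406   44.96611711 78.95407897]
bar 90 angle -0.03122529726918953 top z at hinge 75.089843997575 [ 69.14899616 -36.67863742  63.75454787] [80.29928675 43.42037257 76.24424726]
```

View pics/s12.png

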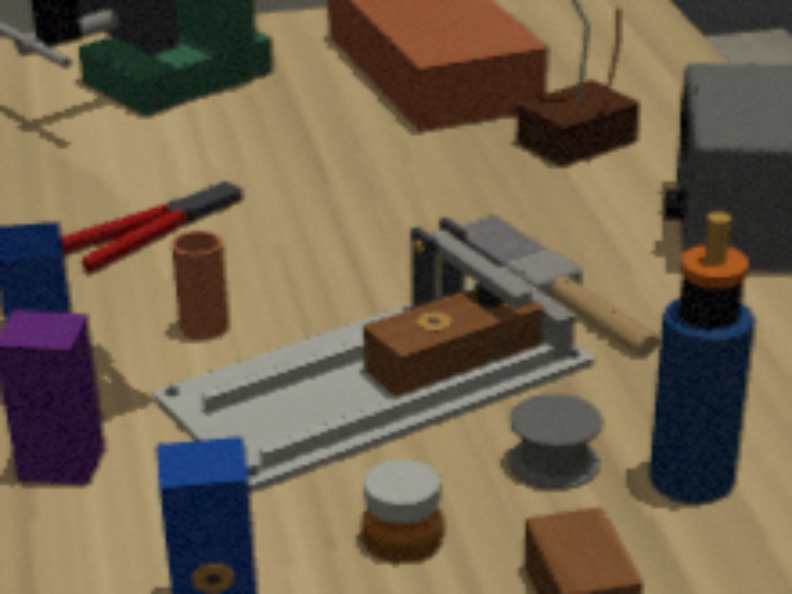

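View pics/t12.png

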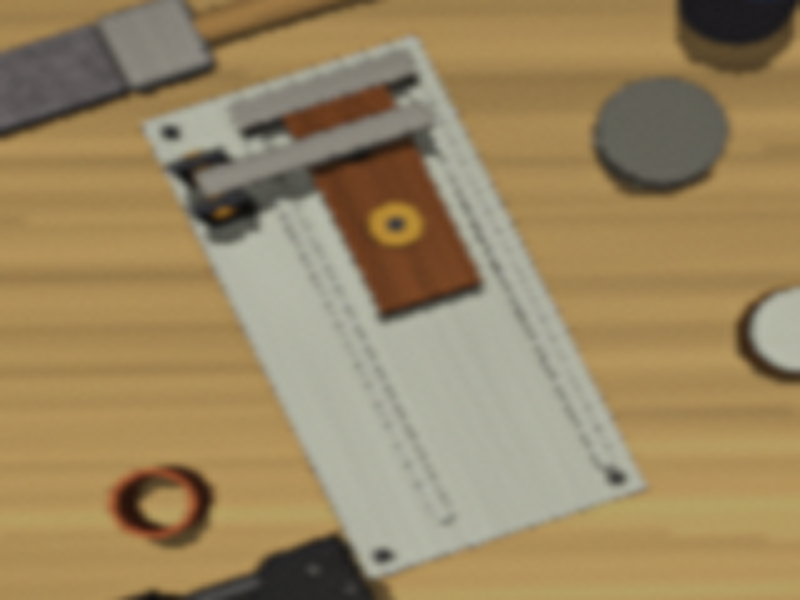

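The plinth is flush against the stop, the bar is level across it at (315,150) in the top crop, the arm is clear and the bystanders in view have not moved. Handing in.

```bash
python3 -c "
from workcell import r
print(r.hand_in())"
```

```text
the job is handed in; nothing more can be done
None
```

I set the plinth up in the jig by pushing only and handed the job in at about 12 s of the 54 s allowed. I tipped it over with shut fingers near its top, pushed it along until the push stalled at about 8 N against the stop, then flipped the hold-down over from its outer side.

**Plinth:** the last pictures show it lying socket up, with its end at jig x = 99.9 mm (stop face at 100) and square to the channel within about 0.3°. It sits 1–2 mm off the channel's centre line.

**Hold-down:** the bar is down with its foot on the plinth. Its angle came out at about -0.01 rad from the top camera and -0.03 rad from the side camera. Both are within the limits, though they disagree slightly. I had no way to measure the foot's contact force, so that it bears on the plinth is judged from the pictures.

**Arm and bystanders:** the arm is clear and touches nothing. I saw no change in any bystander, but I judged that by eye and did not measure their positions again.

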